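Put the orange label scraper back in its block

TASK

The orange-handled label scraper has been left standing in a little blue stock bin on the packing counter. Lift it out and slide it, blade down, into the slot of the aluminium block with the orange collar, lowering it until it is fully home before you let go. Leave the green and black scrapers standing where they are.

Things in the scene. Friction and masses are not known exactly. Their poses are not given: they have to be found in the camera images.
- orange_center (a point): Orange-handled label scraper standing upright: centre of its handle. 145 mm tall, 0.08 to 0.15 kg. Handle 18 thick (own x) x 28 wide (y) x 70 tall (z, up); below it a steel blade 4 (x) x 60 (y) x 75 long, its lower edge 110 below this point. Starts blade down, leaning up to 5 degrees, in a slot 8 x 66, 45 deep, of a fixed blue bin 76 x 104 x 55 tall; this point is then about 120 above the counter.
- dock_a_mouth (a point): Fixed aluminium block 60 x 116, 65 tall, with orange collar: centre of its slot's mouth, at the block's top. Slot 10 (own x) x 76 (own y), z up, floor 55 below this point; its top 12 mm slope in at 45 degrees from 34 x 100. Fully home, the handle's centre is 55 above this point and the scraper may lean up to 8 degrees. It may go in either way round.
- green_center (a point): Green-handled label scraper standing upright: centre of its handle. Same scraper in the other blue bin; leave it alone.
- black_center (a point): Black-handled label scraper standing upright: centre of its handle. Same scraper, already home in the block with the black collar; leave it alone.
Mind the look-alikes: they are no part of the job. What is shaped like the part that bears orange_center but pink is not meant. Leave any purple look-alike of the part that bears dock_a_mouth alone.

How it is judged:
By the outcome, as a careful person would: the job done as asked, in the order asked, and still so for the second after the job is handed in, with the robot touching nothing.
It also fails if it takes over 42 s, if anything falls off the work surface, if the arm or the gripper's body presses on something with over 40 N, if the wrist force passes 120 N, or if a joint passes its speed limit or range.

ROBOT

A 6-joint arm with a two-finger parallel gripper is mounted at the origin on the work surface. World frame = base frame: x ahead of the robot, y to its left, z up, the work surface at z = 0. Lengths are in m, angles in rad, forces in N, time in s.
With the tool pointing down it reaches from about 0.35 to 0.775 m from the base axis. Payload 7.3 kg.
Tool frame: the origin (TCP) lies on the centre line of the jaws, within the pads' length; the fingertips stand 22 mm ahead of it and the grasp point (between the pads) lies 3 mm ahead of it; z points along the fingers, y is the line along which they close (so a half turn about z gives the same grasp; the last joint's range is limited). The gripper opens to 92 mm and grips with 3 to 60 N. Pads are 19 mm wide; open, the fingers measure 130 mm over their backs; the gripper's body (75 mm by 190 mm) begins 47 mm behind the grasp point.
Start: joints at [-1.366, 0.342, 1.524, -0, 1.275, -0.146], TCP at [0.18, -0.493, 0.212] pointing down, gripper open.
Joint ranges: [-2.53, 2.53], [-0.77, 2.02], [0.04, 2.7], [-1, 4.14], [0.28, 2.66], [-3.11, 3.11]. Speed limits (rad/s): [2.57, 2.57, 3.14, 3.14, 3.14, 3.14].

INTERFACE

Orientations are given as a rotation vector (axis times angle).
In Python, from station import sensors, imaging, ctrl, spotter gives the robot as it stands.
- The arm moves only by the tool carry_out, never from a script. Its argument "increments" is a list of rows, each an object of numbers: "fingers": the opening in per cent of the stroke, from 0 (shut) to 100 (fully open); "tx", "ty", "tz": the shift along the tool's x, y, z in cm; "wx", "wy", "wz": the turn, a rotation vector about the tool's x, y, z in degrees. A call has 1 to 20 rows; each row is the pose to reach, as a shift and turn from the pose commanded when the call began, along the tool's axes at that moment; what a row does not reach only later rows make up. A row lasts 1/12 s, in which the tool goes at most 41.7 mm and 7.16 degrees, less where a joint would pass 70% of its speed; a pose out of reach is approached as far as the arm can. A call with a gripper value outside its range is refused whole. The fingers move at their own pace and stop on an object; the grip force is fixed at half the most. Time passes only in rows, so rows that repeat a pose let the fingers close. It gives the time, the measured TCP pose, the force and the opening at its end, in the units of the state.
- sensors.observe(): the state, without advancing time (a new reading comes with each control period).
- imaging.snapshot(name): name is "scene" or "top" or "wrist"; returns a dict with "image" (480x640x3 uint8, red, green, blue), "depth" (480x640 float32, m along the optical axis (not along the pixel's ray), 0 where there is no reading), "vertical_fov" (degrees; the focal length in pixels is half the picture's height over the tangent of half this angle, whatever the lens; pixels are square), "cx", "cy" (the principal point, pixels), "k1" (the pictures are not rectified: a ray, as slopes to the right and down, at radius r is drawn at 1 + k1 r^2 times it, then the intrinsics apply), "position" and "attitude" of the camera in the world. Camera axes: x right, y up, looking along -z (the intrinsics and any distortion apply to the point x, -y, -z); pixel columns grow to the right and rows downward; lengths in m; the calibration is good to about 2 mm. A picture is of the moment at which its call begins.
- ctrl.sign_off(): hands the job in, once; it reports no verdict.
Trained networks look in a picture, given as the dict that the camera call returned (one of the last four; its "shot" number tells which), for a name from the list of things; names that differ only in an ending like _2 or _b are one class to them, and where a whole thing is asked for, a point or a joint stands for the part that bears it (a point fixed in the world has none). Each returns a list of dicts, best first, with "p" (0 to 1); they miss things now and then, are a little off and sometimes report something else, mostly with a low value. They report only what shows in the picture. A call takes as long as a camera call. They do not tell look-alikes from the thing itself.
- spotter.trace(picture, thing): "mask" (480x640 bool, what is visible of it) and "rect" ([left, top, width, height] in pixels, round what is visible of it).
The state is a dict: "time_s": time; "q": joint angles; "joint_vel": joint speeds; "joint_torque": joint torques, N m; "ee_pos": TCP position; "orientation": TCP orientation; "contact_force": force on the tool from outside, world axes, zero at the start; "torque": the same for the moment, N m; "finger_gap": finger opening in m.
Only numpy, scipy, OpenCV 4.12 (cv2) and the standard library are available. Lean on these libraries where they do the work, as an engineer would, in place of code of your own. Each camera call takes 0.05 s, during which the arm holds its last target. There are 200 camera calls.

## Working session

There is one attempt and no reset: what is moved stays moved. The work goes in short steps, Python scripts to look and compute and a tool call to move; the robot and the scene stay as the last step left them, time stands still between calls to the robot, and variables do not carry over. Pictures are saved under pics/ and viewed, on a budget of 10 in all, crops included, one or two more only if the job needs it, and the job is handed in when it is done.

Besides the shell and the picture viewer there is one more tool, called after "Call:" as a command line: name --argument value ..., lists and objects as JSON in quotes. carry_out: Moves the arm, as the interface text tells. Its arguments: {"type":"object","properties":{"increments":{"type":"array","items":{"type":"object","properties":{"fingers":{"type":"number"},"tx":{"type":"number"},"ty":{"type":"number"},"tz":{"type":"number"},"wx":{"type":"number"},"wy":{"type":"number"},"wz":{"type":"number"}}}}},"required":["increments"]}

```bash
mkdir -p pics; cat > h.py <<'E'
import numpy as np, cv2
from scipy.spatial.transform import Rotation as R
from station import sensors, imaging, ctrl, spotter
def cam(s):
    f=240/np.tan(np.radians(s["vertical_fov"])/2)
    K=np.array([[f,0,s["cx"]],[0,f,s["cy"]],[0,0,1.]]); a=np.array(s["attitude"],float)
    Rm=a if a.shape==(3,3) else (R.from_rotvec(a).as_matrix() if a.size==3 else None)
    return K,np.array([s["k1"],0,0,0.]),Rm,np.array(s["position"])
def cloud(s,mask=None):
    "world points (and pixels) of the masked pixels"
    K,d,Rm,p=cam(s); m=s["depth"]>0
    if mask is not None: m&=mask
    v,u=np.nonzero(m); z=s["depth"][v,u]
    xy=cv2.undistortPoints(np.stack([u,v],1).astype(np.float64)[:,None],K,d)[:,0]
    return np.c_[xy[:,0]*z,-xy[:,1]*z,-z]@Rm.T+p, np.c_[u,v]
def save(img,n): cv2.imwrite("pics/"+n+".png",img[:,:,::-1])
E
python3 - <<'E'
from h import *
for n in ["scene","top"]:
    s=imaging.snapshot(n); save(s["image"],n+"0")
    print(n,s["position"],s["attitude"],s["vertical_fov"],s["k1"])
    for t in ["orange_center","dock_a_mouth","green_center","black_center"]:
        for o in spotter.trace(s,t):
            P,_=cloud(s,o["mask"]); hs=s["image"][o["mask"]].mean(0).astype(int)
            print(t,round(o["p"],2),o["rect"],hs,np.median(P,0).round(3) if len(P) else None)
print(sensors.observe())
E
```

```text
scene [1.13675718 0.46970112 1.09678513] [0.35585678 0.70510256 2.14783402] 43.91706344925155 -0.13330137670116954
orange_center 0.91 [231.1, 220.9, 20.1, 50.9] [145  82  97] [ 0.674 -0.112  0.083]
orange_center 0.56 [264.5, 180.3, 19.8, 44.3] [145  89  50] [ 0.563 -0.122  0.11 ]
dock_a_mouth 0.94 [395.9, 228.8, 60.6, 63.5] [111  48 130] [0.45  0.2   0.057]
dock_a_mouth 0.77 [326.5, 248.5, 59.7, 65.7] [185 120  40] [0.584 0.117 0.058]
green_center 0.59 [206.7, 113.3, 19.7, 37.0] [67 98 68] [ 0.483 -0.383  0.098]
black_center 0.86 [488.0, 274.3, 32.1, 40.6] [55 51 52] [0.456 0.387 0.104]
top [0.41958724 0.00798844 1.00007721] [ 0.10910414 -0.08837593 -1.59610878] 57.51009727687958 -0.10169072307589777
orange_center 0.86 [372.0, 217.6, 24.4, 17.4] [190 137  68] [ 0.557 -0.123  0.141]
orange_center 0.76 [366.7, 166.2, 25.4, 18.8] [166 102 126] [ 0.67  -0.116  0.094]
dock_a_mouth 0.78 [207.5, 272.4, 62.3, 37.7] [162  70 201] [0.436 0.194 0.063]
dock_a_mouth 0.7 [245.8, 205.7, 63.9, 41.2] [230 160  49] [0.574 0.111 0.063]
green_center 0.81 [492.8, 254.6, 39.3, 15.2] [ 68 138  85] [ 0.478 -0.377  0.128]
black_center 0.79 [128.1, 280.7, 38.1, 9.3] [32 32 34] [0.451 0.376 0.145]
{'time_s': 0.5, 'q': array([-1.36599161e+00,  3.42026131e-01,  1.52414881e+00,  1.42906816e-05,
        1.27541725e+00, -1.45990170e-01]), 'joint_vel': array([-1.50738027e-04, -1.91571394e-03, -3.38236554e-04,  1.04876364e-03,
       -3.89153343e-05, -1.04221898e-03]), 'joint_torque': array([-1.56890597e-03, -4.30811620e+01, -2.44313997e+01,  7.16731581e-02,
        4.89376648e-02, -2.36948142e-05]), 'ee_pos': array([ 0.18044161, -0.49300795,  0.21200987]), 'orientation': array([3.09339311e+00, 5.48199887e-01, 2.14873326e-05]), 'contact_force': array([-0.67507653,  0.25348139,  0.00896907]), 'torque': array([ 0.01869363, -0.05441527, -0.00073631]), 'finger_gap': 0.0917599583608077}
```

View images.

```bash
python3 - <<'E'
from h import *
a=cv2.imread("pics/top0.png"); b=cv2.imread("pics/scene0.png")
c=cv2.resize(a[150:340,110:550],(800,345),interpolation=3); d=cv2.resize(b[100:330,190:560],(410,255))
cv2.imwrite("pics/top_c.png",c)
cv2.imwrite("pics/orange.png",cv2.resize(np.hstack([a[150:270,330:450],b[150:270,200:320]]),(800,400),interpolation=3))
E
```

```text
(no output)
```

View pics/scene0.png

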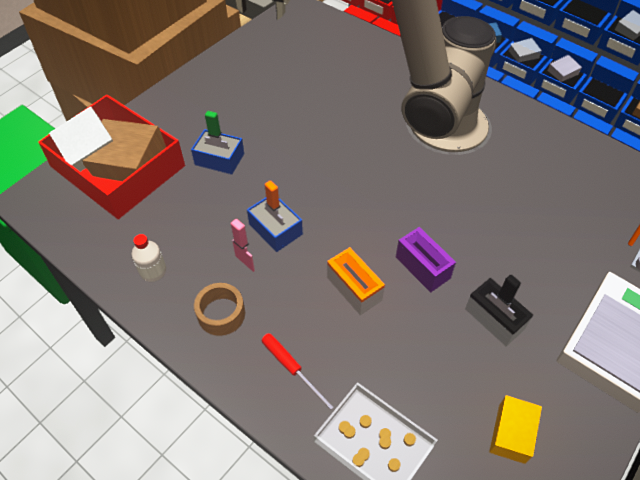

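View pics/top_c.png

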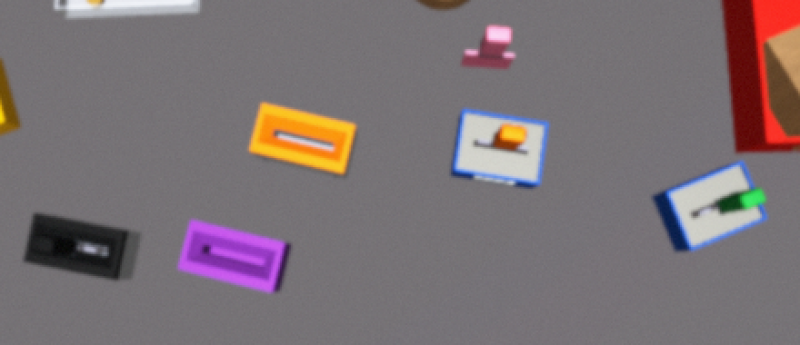

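View pics/orange.png

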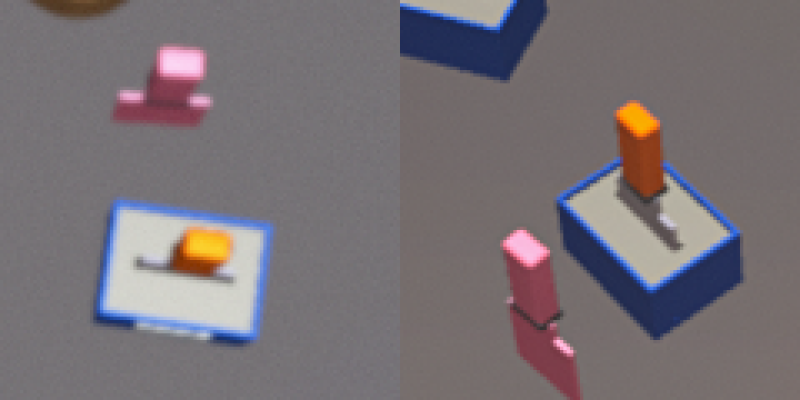

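Candidates for the orange scraper are orange at scene (272,195) / top (384,226), and the pink look-alike at scene (239,240) / top (380,176). For the dock they are the orange collar at scene (356,276) / top (277,226) and purple at scene (426,257). The crop confirms the orange handle in the blue bin, with the pink one standing free next to it. I choose the orange scraper and the orange collar.

```bash
cat >> h.py <<'E'
from scipy.optimize import least_squares
def hue(s,lo=5,hi=22,smin=130,vmin=60):
    return cv2.inRange(cv2.cvtColor(s["image"],cv2.COLOR_RGB2HSV),(lo,smin,vmin),(hi,255,255))>0
def pts(s,near,rad,zlo,zhi,**k):
    P,px=cloud(s,hue(s,**k)); n=np.hypot(*(P[:,:2]-near).T)
    return P[(n<rad)&(P[:,2]>zlo)&(P[:,2]<zhi)]
def sdf(P,c,rv,h):
    q=np.abs(R.from_rotvec(rv).inv().apply(P-c))-h
    return np.linalg.norm(np.maximum(q,0),axis=1)+np.minimum(q.max(1),0)
def fitbox(P,c0,yaw0,h,tilt=True):
    "centre, rotation: fit of a box of half sizes h to surface points"
    def rot(p): return (R.from_euler('z',p[3])*R.from_euler('xy',p[4:6] if tilt else [0,0]))
    f=lambda p: np.r_[sdf(P,p[:3],rot(p).as_rotvec(),np.array(h)), 0.005*p[4:6]]
    r=least_squares(f,[*c0,yaw0,0,0],loss="soft_l1",f_scale=.002,x_scale=[.01]*3+[.2,.05,.05])
    return r.x, np.sqrt(np.mean(f(r.x)**2))
E
python3 - <<'E'
from h import *
sn={n:imaging.snapshot(n) for n in ["scene","top"]}
H={n:pts(s,[.56,-.122],.05,.08,.17) for n,s in sn.items()}
D={n:pts(s,[.58,.115],.09,.02,.09) for n,s in sn.items()}
H["both"]=np.vstack(list(H.values())); D["both"]=np.vstack(list(D.values()))
for n in H:
    P=H[n]; print(n,len(P),P.min(0).round(3),P.max(0).round(3))
    p,e=fitbox(P,[.557,-.123,.12],-.1,[.009,.014,.035]); print(" handle",p[:3].round(4),np.degrees(p[3:]).round(1),round(e*1e3,2))
    P=D[n]; t=P[P[:,2]>P[:,2].max()-.012]
    print(" dock",len(P),P[:,2].max().round(3)); r=cv2.minAreaRect(t[:,:2].astype(np.float32)*1000); print("  rect",r)
# bin top
s=sn["top"]; P,_=cloud(s); n=np.abs(P[:,:2]-[.55,-.12]).max(1)<.09
t=P[n&(P[:,2]>.045)&(P[:,2]<.065)]; print("bin",len(t),np.median(t[:,2]),cv2.minAreaRect(t[:,:2].astype(np.float32)*1000))
print(R.from_rotvec(sensors.observe()["orientation"]).as_matrix().round(3))
E
```

```text
scene 290 [ 0.548 -0.142  0.09 ] [ 0.571 -0.113  0.16 ]
 handle [ 0.5577 -0.1294  0.1203] [-11.4  -0.   -1.2] 1.43
 dock 1427 0.073
  rect ((573.8076782226562, 109.06988525390625), (118.25679779052734, 63.7438850402832), 74.74612426757812)
top 154 [ 0.549 -0.139  0.096] [ 0.567 -0.112  0.158]
 handle [ 0.5594 -0.1271  0.1198] [-10.5   1.5   0.6] 0.99
 dock 1176 0.07
  rect ((574.9678955078125, 111.43775939941406), (116.815673828125, 60.73179626464844), 74.8941650390625)
both 444 [ 0.548 -0.142  0.09 ] [ 0.571 -0.112  0.16 ]
 handle [ 0.5582 -0.1291  0.1199] [-10.9  -0.2  -0.5] 1.43
 dock 2603 0.073
  rect ((574.2444458007812, 109.83845520019531), (120.03868103027344, 63.721614837646484), 74.42755126953125)
bin 1408 0.05080222605863821 ((559.1693725585938, -126.96527099609375), (105.0553207397461, 77.3021240234375), 79.04204559326172)
[[ 0.939  0.344  0.   ]
 [ 0.344 -0.939 -0.   ]
 [-0.     0.    -1.   ]]
```

Call:
carry_out --increments '[{"tx": 48.0,"ty": -21.3,"wz": -58.9,"fingers": 100},{"tx": 48.0,"ty": -21.3,"wz": -58.9},{"tx": 48.0,"ty": -21.3,"wz": -58.9},{"tx": 48.0,"ty": -21.3,"wz": -58.9},{"tx": 48.0,"ty": -21.3,"wz": -58.9},{"tx": 48.0,"ty": -21.3,"wz": -58.9},{"tx": 48.0,"ty": -21.3,"wz": -58.9},{"tx": 48.0,"ty": -21.3,"wz": -58.9},{"tx": 48.0,"ty": -21.3,"wz": -58.9},{"tx": 48.0,"ty": -21.3,"wz": -58.9},{"tx": 48.0,"ty": -21.3,"wz": -58.9},{"tx": 48.0,"ty": -21.3,"wz": -58.9},{"tx": 48.0,"ty": -21.3,"wz": -58.9},{"tx": 48.0,"ty": -21.3,"wz": -58.9},{"tx": 48.0,"ty": -21.3,"wz": -58.9},{"tx": 48.0,"ty": -21.3,"wz": -58.9},{"tx": 48.0,"ty": -21.3,"wz": -58.9},{"tx": 48.0,"ty": -21.3,"wz": -58.9}]'

```text
invalid input
```

```bash
python3 - <<'E'
from h import *
o=sensors.observe(); print(o["time_s"],o["ee_pos"],R.from_rotvec(o["orientation"]).as_matrix().round(3))
s=imaging.snapshot("wrist"); save(s["image"],"w1")
P=pts(s,[.558,-.128],.05,.08,.17); print(len(P),P.min(0).round(3),P.max(0).round(3))
p,e=fitbox(P,[.558,-.128,.12],-.19,[.009,.014,.035]); print(p[:3].round(4),np.degrees(p[3:]).round(1),e*1e3)
E
```

```text
0.6 [ 0.18042451 -0.49303072  0.21203186] [[ 0.939  0.344  0.   ]
 [ 0.344 -0.939 -0.   ]
 [-0.     0.    -1.   ]]Traceback (most recent call last):
  File "<stdin>", line 4, in <module>
    return umr_minimum(a, axis, None, out, keepdims, initial, where)
ValueError: zero-size array to reduction operation minimum which has no identity
```

View pics/w1.png

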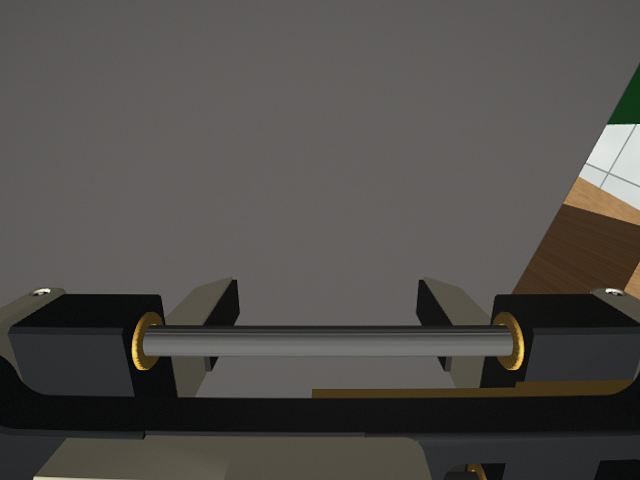

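The call was refused and the arm hasn't moved: the wrist view shows bare counter and the open fingers at (225,320) and (430,320). I'll send every field in every row.

Call:
carry_out --increments '[{"tx": 48,"ty": -21.3,"tz": 0,"wx": 0,"wy": 0,"wz": -58.9,"fingers": 100},{"tx": 48,"ty": -21.3,"tz": 0,"wx": 0,"wy": 0,"wz": -58.9,"fingers": 100},{"tx": 48,"ty": -21.3,"tz": 0,"wx": 0,"wy": 0,"wz": -58.9,"fingers": 100},{"tx": 48,"ty": -21.3,"tz": 0,"wx": 0,"wy": 0,"wz": -58.9,"fingers": 100},{"tx": 48,"ty": -21.3,"tz": 0,"wx": 0,"wy": 0,"wz": -58.9,"fingers": 100},{"tx": 48,"ty": -21.3,"tz": 0,"wx": 0,"wy": 0,"wz": -58.9,"fingers": 100},{"tx": 48,"ty": -21.3,"tz": 0,"wx": 0,"wy": 0,"wz": -58.9,"fingers": 100},{"tx": 48,"ty": -21.3,"tz": 0,"wx": 0,"wy": 0,"wz": -58.9,"fingers": 100},{"tx": 48,"ty": -21.3,"tz": 0,"wx": 0,"wy": 0,"wz": -58.9,"fingers": 100},{"tx": 48,"ty": -21.3,"tz": 0,"wx": 0,"wy": 0,"wz": -58.9,"fingers": 100},{"tx": 48,"ty": -21.3,"tz": 0,"wx": 0,"wy": 0,"wz": -58.9,"fingers": 100},{"tx": 48,"ty": -21.3,"tz": 0,"wx": 0,"wy": 0,"wz": -58.9,"fingers": 100},{"tx": 48,"ty": -21.3,"tz": 0,"wx": 0,"wy": 0,"wz": -58.9,"fingers": 100},{"tx": 48,"ty": -21.3,"tz": 0,"wx": 0,"wy": 0,"wz": -58.9,"fingers": 100},{"tx": 48,"ty": -21.3,"tz": 0,"wx": 0,"wy": 0,"wz": -58.9,"fingers": 100},{"tx": 48,"ty": -21.3,"tz": 0,"wx": 0,"wy": 0,"wz": -58.9,"fingers": 100},{"tx": 48,"ty": -21.3,"tz": 0,"wx": 0,"wy": 0,"wz": -58.9,"fingers": 100},{"tx": 48,"ty": -21.3,"tz": 0,"wx": 0,"wy": 0,"wz": -58.9,"fingers": 100}]'

```text
time_s: 2.15
ee_pos: [0.5573, -0.1292, 0.2122]
orientation: [2.426, 1.996, -0.0]
contact_force: [0.2, -0.3, -0.4]
finger_gap: 0.0919
```

```bash
python3 - <<'E'
from h import *
o=sensors.observe(); print(o["time_s"],o["ee_pos"],o["q"].round(2),R.from_rotvec(o["orientation"]).as_matrix().round(3).tolist())
s=imaging.snapshot("wrist"); save(s["image"],"w2")
P=pts(s,[.558,-.128],.05,.08,.17); print(len(P))
if len(P)>30:
    p,e=fitbox(P,[.558,-.128,.12],-.19,[.009,.014,.035]); print(P.min(0).round(3),P.max(0).round(3),p[:3].round(4),np.degrees(p[3:]).round(1),e*1e3)
E
```

```text
2.15 [ 0.55729429 -0.12922541  0.21220805] [-0.36  0.43  1.39 -0.    1.32 -0.17] [[0.193, 0.981, -0.0], [0.981, -0.193, -0.0], [-0.0, 0.0, -1.0]]
1247
[ 0.547 -0.142  0.092] [ 0.568 -0.114  0.157] [ 0.5574 -0.1294  0.1195] [-10.9   0.2   0.3] 0.6584284933854785
```

View pics/w2.png

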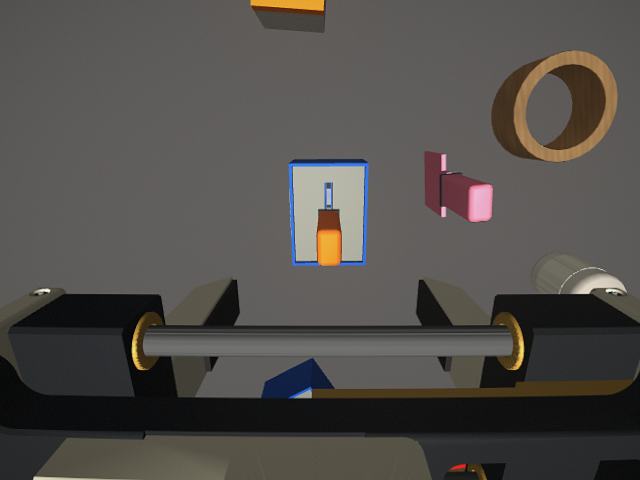

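The wrist view shows the orange handle (330,240) centred between the fingers. The pink scraper at (480,200) is clear of the right finger. The fit puts the handle at (0.557, −0.129), nearly vertical and aligned with the jaws. Next I go down and close.

Call:
carry_out --increments '[{"tx": 0,"ty": 0,"tz": 3,"wx": 0,"wy": 0,"wz": 0,"fingers": 100},{"tx": 0,"ty": 0,"tz": 6,"wx": 0,"wy": 0,"wz": 0,"fingers": 100},{"tx": 0,"ty": 0,"tz": 8.2,"wx": 0,"wy": 0,"wz": 0,"fingers": 100},{"tx": 0,"ty": 0,"tz": 8.2,"wx": 0,"wy": 0,"wz": 0,"fingers": 100},{"tx": 0,"ty": 0,"tz": 8.2,"wx": 0,"wy": 0,"wz": 0,"fingers": 0},{"tx": 0,"ty": 0,"tz": 8.2,"wx": 0,"wy": 0,"wz": 0,"fingers": 0},{"tx": 0,"ty": 0,"tz": 8.2,"wx": 0,"wy": 0,"wz": 0,"fingers": 0},{"tx": 0,"ty": 0,"tz": 8.2,"wx": 0,"wy": 0,"wz": 0,"fingers": 0},{"tx": 0,"ty": 0,"tz": 8.2,"wx": 0,"wy": 0,"wz": 0,"fingers": 0},{"tx": 0,"ty": 0,"tz": 8.2,"wx": 0,"wy": 0,"wz": 0,"fingers": 0},{"tx": 0,"ty": 0,"tz": 8.2,"wx": 0,"wy": 0,"wz": 0,"fingers": 0},{"tx": 0,"ty": 0,"tz": 8.2,"wx": 0,"wy": 0,"wz": 0,"fingers": 0},{"tx": 0,"ty": 0,"tz": 8.2,"wx": 0,"wy": 0,"wz": 0,"fingers": 0},{"tx": 0,"ty": 0,"tz": 8.2,"wx": 0,"wy": 0,"wz": 0,"fingers": 0},{"tx": 0,"ty": 0,"tz": 8.2,"wx": 0,"wy": 0,"wz": 0,"fingers": 0},{"tx": 0,"ty": 0,"tz": 8.2,"wx": 0,"wy": 0,"wz": 0,"fingers": 0}]'

```text
time_s: 3.53
ee_pos: [0.558, -0.1281, 0.13]
orientation: [2.424, 1.998, -0.0]
contact_force: [0.5, 0.5, -0.1]
finger_gap: 0.0177
```

Gripped at 17.7 mm. Lifting straight up 10 cm, starting slowly.

Call:
carry_out --increments '[{"tx": 0,"ty": 0,"tz": -1,"wx": 0,"wy": 0,"wz": 0,"fingers": 0},{"tx": 0,"ty": 0,"tz": -2,"wx": 0,"wy": 0,"wz": 0,"fingers": 0},{"tx": 0,"ty": 0,"tz": -3.5,"wx": 0,"wy": 0,"wz": 0,"fingers": 0},{"tx": 0,"ty": 0,"tz": -5,"wx": 0,"wy": 0,"wz": 0,"fingers": 0},{"tx": 0,"ty": 0,"tz": -7,"wx": 0,"wy": 0,"wz": 0,"fingers": 0},{"tx": 0,"ty": 0,"tz": -9,"wx": 0,"wy": 0,"wz": 0,"fingers": 0},{"tx": 0,"ty": 0,"tz": -10,"wx": 0,"wy": 0,"wz": 0,"fingers": 0},{"tx": 0,"ty": 0,"tz": -10,"wx": 0,"wy": 0,"wz": 0,"fingers": 0},{"tx": 0,"ty": 0,"tz": -10,"wx": 0,"wy": 0,"wz": 0,"fingers": 0}]'

```text
time_s: 4.28
ee_pos: [0.5581, -0.1281, 0.2303]
orientation: [2.423, 1.998, 0.001]
contact_force: [-0.3, -0.8, -1.9]
finger_gap: 0.0177
```

```bash
python3 - <<'E'
from h import *
o=sensors.observe(); M=R.from_rotvec(o["orientation"]).as_matrix(); print(o["time_s"],o["ee_pos"],o["finger_gap"],o["contact_force"],M.round(4).tolist())
for n in ["scene","top","wrist"]:
    s=imaging.snapshot(n)
    if n=="scene": save(cv2.resize(s["image"][100:340,160:480],(640,480)),"lift")
    P=pts(s,[.558,-.128],.05,.17,.27); print(n,len(P))
    if len(P)>30:
        p,e=fitbox(P,[.558,-.128,.22],-.19,[.009,.014,.035]); print(P.min(0).round(3),P.max(0).round(3),p[:3].round(4),np.degrees(p[3:]).round(1),e*1e3)
    if n!="scene":
        D=pts(s,[.575,.111],.09,.05,.09)
        print(n,"dock",len(D),D[:,2].max(), cv2.minAreaRect(D[:,:2].astype(np.float32)*1000) if len(D)>50 else 0)
# steel blade points, from scene: everything near the tool between z .10 and .17
s=imaging.snapshot("scene"); P,_=cloud(s); k=(np.hypot(P[:,0]-.558,P[:,1]+.128)<.06)&(P[:,2]>.08)&(P[:,2]<.175); Q=P[k]
print("blade",len(Q),Q.min(0),Q.max(0))
x=np.array([np.cos(np.radians(-11)),np.sin(np.radians(-11)),0]); y=np.array([-x[1],x[0],0])
for z in np.arange(.085,.175,.01):
    q=Q[abs(Q[:,2]-z)<.005]-[.558,-.128,0]
    if len(q)>5: print(round(z,3),len(q),"x",np.median(q@x).round(4),"y",(q@y).min().round(4),(q@y).max().round(4))
E
```

```text
4.2833 [ 0.55806376 -0.1280903   0.23032853] 0.01765379267803624 [-0.26715544 -0.81038323 -1.87673314] [[0.1908, 0.9816, 0.0009], [0.9816, -0.1908, -0.0004], [-0.0003, 0.001, -1.0]]
scene 294
[ 0.545 -0.143  0.191] [ 0.571 -0.112  0.269] [ 0.5564 -0.1284  0.2201] [-10.5   0.1  -0. ] 1.4335837707445676
top 0
top dock 1347 0.07053908019010524 ((574.9531860351562, 111.54633331298828), (117.10671997070312, 60.597713470458984), 75.06970977783203)
wrist 2827
[ 0.546 -0.141  0.19 ] [ 0.567 -0.113  0.255] [ 0.5564 -0.1289  0.2183] [-11.1   0.1  -0.2] 0.6053620220777296
wrist dock 1430 0.06712408908109518 ((560.2388305664062, 59.88412094116211), (15.97396183013916, 60.11421203613281), 76.2225570678711)
blade 330 [ 0.54970519 -0.15961642  0.10540515] [ 0.56657573 -0.09789061  0.17493329]
0.105 8 x -0.0007 y -0.0314 0.0272
0.115 49 x 0.0007 y -0.0286 0.029
0.125 49 x 0.001 y -0.0276 0.029
0.135 48 x 0.0003 y -0.0326 0.0302
0.145 49 x 0.0007 y -0.0296 0.0307
0.155 55 x 0.0006 y -0.0295 0.0289
0.165 55 x 0.0002 y -0.0311 0.0297
```

View pics/lift.png

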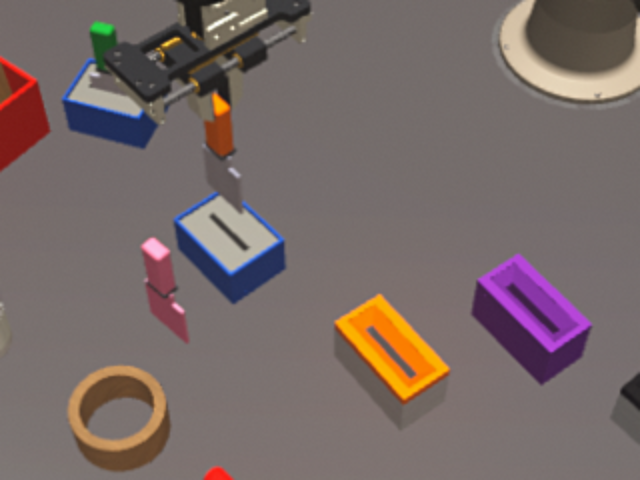

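The scraper hangs straight in the jaws, with its blade edge at about z=0.109; the image shows it clear above its bin at (225,180). The orange dock's slot is at (390,350). Moving over the dock and turning 4°.

Call:
carry_out --increments '[{"tx": 1.5,"ty": -0.2,"tz": 0,"wx": 0,"wy": 0,"wz": 0.5,"fingers": 0},{"tx": 4.5,"ty": -0.5,"tz": 0,"wx": 0,"wy": 0,"wz": 1,"fingers": 0},{"tx": 8,"ty": -1,"tz": 0,"wx": 0,"wy": 0,"wz": 2,"fingers": 0},{"tx": 11.5,"ty": -1.4,"tz": 0,"wx": 0,"wy": 0,"wz": 2.5,"fingers": 0},{"tx": 15,"ty": -1.8,"tz": 0,"wx": 0,"wy": 0,"wz": 3,"fingers": 0},{"tx": 18.5,"ty": -2.2,"tz": 0,"wx": 0,"wy": 0,"wz": 3.5,"fingers": 0},{"tx": 21.5,"ty": -2.6,"tz": 0,"wx": 0,"wy": 0,"wz": 4,"fingers": 0},{"tx": 23.2,"ty": -2.8,"tz": 0,"wx": 0,"wy": 0,"wz": 4,"fingers": 0},{"tx": 23.85,"ty": -2.85,"tz": 0,"wx": 0,"wy": 0,"wz": 4,"fingers": 0},{"tx": 23.85,"ty": -2.85,"tz": 0,"wx": 0,"wy": 0,"wz": 4,"fingers": 0},{"tx": 23.85,"ty": -2.85,"tz": 0,"wx": 0,"wy": 0,"wz": 4,"fingers": 0},{"tx": 23.85,"ty": -2.85,"tz": 0,"wx": 0,"wy": 0,"wz": 4,"fingers": 0}]'

```text
time_s: 5.48
ee_pos: [0.5755, 0.1101, 0.2297]
orientation: [2.494, 1.911, -0.001]
contact_force: [0.1, -0.0, -1.5]
finger_gap: 0.0177
```

```bash
cat > chk.py <<'E'
from h import *
import sys
o=sensors.observe(); M=R.from_rotvec(o["orientation"]).as_matrix(); t=o["ee_pos"]; print(o["time_s"],t,o["finger_gap"],o["contact_force"],"tool y ang",np.degrees(np.arctan2(M[1,1],M[0,1])).round(2))
out=[]
for n in ["scene","wrist"]:
    s=imaging.snapshot(n); out.append(s["image"])
    c=t+[-.001,0,-.011]
    P=pts(s,c[:2],.04,c[2]-.03,c[2]+.04); print(n,len(P))
    if len(P)>30:
        p,e=fitbox(P,c,-.26,[.009,.014,.035]); print(" handle",p[:3].round(4),np.degrees(p[3:]).round(1),e*1e3)
    D=pts(s,[.575,.111],.09,.04,.08); D=D[D[:,2]>.03]
    if len(D)>50: print(" dock",len(D),np.median(D[:,2]),cv2.minAreaRect(D[:,:2].astype(np.float32)*1000))
save(np.hstack([cv2.resize(out[0][150:390,240:480],(400,400)),cv2.resize(out[1],(400,400))]),sys.argv[1])
E
python3 chk.py over
```

```text
5.4833 [0.57553207 0.11006525 0.22967299] 0.017701691016621224 [ 0.1195055  -0.01617443 -1.45392003] tool y ang -15.08
scene 297
 handle [0.575  0.1088 0.2195] [-14.1  -0.2  -1.4] 0.9875374415845627
 dock 1252 0.06328073004691526 ((573.7490234375, 109.27503967285156), (119.79591369628906, 63.73505783081055), 74.46472930908203)
wrist 2840
 handle [0.5746 0.1089 0.2193] [-15.1   0.1  -0.7] 0.5949922074148296
 dock 5147 0.06420107314086948 ((573.10302734375, 108.74313354492188), (116.08897399902344, 60.19162368774414), 74.80494689941406)
```

View pics/over.png

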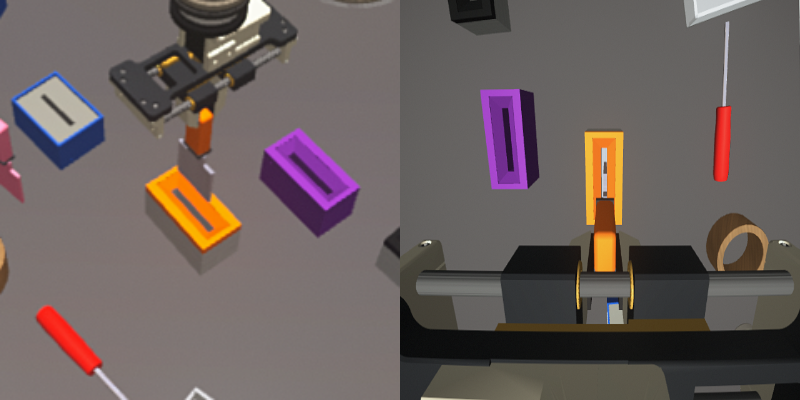

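The picture shows the blade above the orange slot (scene half at 195,200). Both cameras put the handle about 1.4 mm too far in +x, so I correct ty by −0.15 cm and lower most of the way.

Call:
carry_out --increments '[{"tx": 0,"ty": -0.15,"tz": 0.8,"wx": 0,"wy": 0,"wz": 0,"fingers": 0},{"tx": 0,"ty": -0.15,"tz": 2,"wx": 0,"wy": 0,"wz": 0,"fingers": 0},{"tx": 0,"ty": -0.15,"tz": 3,"wx": 0,"wy": 0,"wz": 0,"fingers": 0},{"tx": 0,"ty": -0.15,"tz": 3.8,"wx": 0,"wy": 0,"wz": 0,"fingers": 0},{"tx": 0,"ty": -0.15,"tz": 4.4,"wx": 0,"wy": 0,"wz": 0,"fingers": 0},{"tx": 0,"ty": -0.15,"tz": 5,"wx": 0,"wy": 0,"wz": 0,"fingers": 0},{"tx": 0,"ty": -0.15,"tz": 5.5,"wx": 0,"wy": 0,"wz": 0,"fingers": 0},{"tx": 0,"ty": -0.15,"tz": 6,"wx": 0,"wy": 0,"wz": 0,"fingers": 0},{"tx": 0,"ty": -0.15,"tz": 6.5,"wx": 0,"wy": 0,"wz": 0,"fingers": 0},{"tx": 0,"ty": -0.15,"tz": 6.5,"wx": 0,"wy": 0,"wz": 0,"fingers": 0},{"tx": 0,"ty": -0.15,"tz": 6.5,"wx": 0,"wy": 0,"wz": 0,"fingers": 0}]'

```text
time_s: 6.5
ee_pos: [0.5741, 0.1119, 0.1649]
orientation: [-2.492, -1.913, 0.0]
contact_force: [0.9, 0.0, -0.3]
finger_gap: 0.0174
```

```bash
python3 chk.py mid; python3 -c "
from h import *
print(sensors.observe()['torque'])"
```

```text
6.5 [0.57405743 0.11190885 0.16485002] 0.017368266918705813 [ 0.88045681  0.01598149 -0.26964876] tool y ang -15.0
scene 258
 handle [0.5737 0.1107 0.1557] [-14.    0.7   0.9] 1.0763488777863541
 dock 1077 0.06402645487134384 ((574.2706909179688, 109.32594299316406), (118.20503234863281, 62.83546829223633), 75.08972930908203)
wrist 2853
 handle [0.5733 0.1108 0.1546] [-14.8   0.1  -0.5] 0.6164352269935979
 dock 6446 0.06420472784802289 ((575.4874267578125, 117.64410400390625), (97.95496368408203, 60.17570877075195), 74.85609436035156)
[-0.05891956 -0.07600431 -0.03242169]
```

The blade edge is about 20 mm below the mouth, past the funnel, with no side force. Lowering the last ~35 mm.

Call:
carry_out --increments '[{"tx": 0,"ty": 0,"tz": 0.5,"wx": 0,"wy": 0,"wz": 0,"fingers": 0},{"tx": 0,"ty": 0,"tz": 1,"wx": 0,"wy": 0,"wz": 0,"fingers": 0},{"tx": 0,"ty": 0,"tz": 1.5,"wx": 0,"wy": 0,"wz": 0,"fingers": 0},{"tx": 0,"ty": 0,"tz": 2,"wx": 0,"wy": 0,"wz": 0,"fingers": 0},{"tx": 0,"ty": 0,"tz": 2.5,"wx": 0,"wy": 0,"wz": 0,"fingers": 0},{"tx": 0,"ty": 0,"tz": 2.9,"wx": 0,"wy": 0,"wz": 0,"fingers": 0},{"tx": 0,"ty": 0,"tz": 3.2,"wx": 0,"wy": 0,"wz": 0,"fingers": 0},{"tx": 0,"ty": 0,"tz": 3.4,"wx": 0,"wy": 0,"wz": 0,"fingers": 0},{"tx": 0,"ty": 0,"tz": 3.4,"wx": 0,"wy": 0,"wz": 0,"fingers": 0},{"tx": 0,"ty": 0,"tz": 3.4,"wx": 0,"wy": 0,"wz": 0,"fingers": 0}]'

```text
time_s: 7.43
ee_pos: [0.5742, 0.1119, 0.131]
orientation: [2.492, 1.912, 0.0]
contact_force: [-0.2, -0.5, -2.3]
finger_gap: 0.0174
```

Call:
carry_out --increments '[{"tx": 0,"ty": 0,"tz": 0.05,"wx": 0,"wy": 0,"wz": 0,"fingers": 0},{"tx": 0,"ty": 0,"tz": 0.1,"wx": 0,"wy": 0,"wz": 0,"fingers": 0},{"tx": 0,"ty": 0,"tz": 0.1,"wx": 0,"wy": 0,"wz": 0,"fingers": 0},{"tx": 0,"ty": 0,"tz": 0.1,"wx": 0,"wy": 0,"wz": 0,"fingers": 0}]'

```text
time_s: 7.77
ee_pos: [0.5741, 0.1119, 0.1301]
orientation: [2.492, 1.912, 0.0]
contact_force: [0.5, 0.2, -0.4]
finger_gap: 0.0173
```

Call:
carry_out --increments '[{"tx": 0,"ty": 0,"tz": 0.05,"wx": 0,"wy": 0,"wz": 0,"fingers": 0},{"tx": 0,"ty": 0,"tz": 0.05,"wx": 0,"wy": 0,"wz": 0,"fingers": 0},{"tx": 0,"ty": 0,"tz": 0.05,"wx": 0,"wy": 0,"wz": 0,"fingers": 0}]'

```text
time_s: 8.02
ee_pos: [0.5744, 0.1119, 0.13]
orientation: [2.492, 1.912, 0.001]
contact_force: [-0.6, 0.2, 2.3]
finger_gap: 0.0179
```

```bash
python3 chk.py low
```

```text
8.0167 [0.57435674 0.1118751  0.12996163] 0.017901485936242474 [-0.64615733  0.20934263  2.30844246] tool y ang -15.0
scene 236
 handle [0.5738 0.1106 0.1203] [-14.    0.    0.3] 0.9399665221541192
 dock 1014 0.06348073963855771 ((574.361572265625, 109.12408447265625), (120.50961303710938, 62.274200439453125), 75.2641372680664)
wrist 2839
 handle [0.5734 0.1108 0.1195] [-14.6   0.   -0.8] 0.6672809460850214
 dock 7362 0.06418507650037542 ((577.367919921875, 124.53840637207031), (83.74478912353516, 60.33107376098633), 74.72709655761719)
```

Contact is just starting and the handle is at z≈0.120. I'll press 1.5 mm more to confirm it's on the floor.

Call:
carry_out --increments '[{"tx": 0,"ty": 0,"tz": 0.05,"wx": 0,"wy": 0,"wz": 0,"fingers": 0},{"tx": 0,"ty": 0,"tz": 0.1,"wx": 0,"wy": 0,"wz": 0,"fingers": 0},{"tx": 0,"ty": 0,"tz": 0.15,"wx": 0,"wy": 0,"wz": 0,"fingers": 0},{"tx": 0,"ty": 0,"tz": 0.15,"wx": 0,"wy": 0,"wz": 0,"fingers": 0}]'

```text
time_s: 8.45
ee_pos: [0.575, 0.1118, 0.1299]
orientation: [2.491, 1.911, 0.004]
contact_force: [-1.5, -0.6, 11.6]
finger_gap: 0.0177
```

The tool has stalled at 11.6 N with the TCP at z=0.1299, so the blade is on the floor. Relaxing the press, opening, and rising straight up.

Call:
carry_out --increments '[{"tx": 0,"ty": 0,"tz": -0.15,"wx": 0,"wy": 0,"wz": 0,"fingers": 0},{"tx": 0,"ty": 0,"tz": -0.15,"wx": 0,"wy": 0,"wz": 0,"fingers": 0},{"tx": 0,"ty": 0,"tz": -0.15,"wx": 0,"wy": 0,"wz": 0,"fingers": 80},{"tx": 0,"ty": 0,"tz": -0.15,"wx": 0,"wy": 0,"wz": 0,"fingers": 80},{"tx": 0,"ty": 0,"tz": -0.15,"wx": 0,"wy": 0,"wz": 0,"fingers": 80},{"tx": 0,"ty": 0,"tz": -0.15,"wx": 0,"wy": 0,"wz": 0,"fingers": 80},{"tx": 0,"ty": 0,"tz": -0.15,"wx": 0,"wy": 0,"wz": 0,"fingers": 80},{"tx": 0,"ty": 0,"tz": -0.15,"wx": 0,"wy": 0,"wz": 0,"fingers": 80},{"tx": 0,"ty": 0,"tz": -0.15,"wx": 0,"wy": 0,"wz": 0,"fingers": 80},{"tx": 0,"ty": 0,"tz": -0.15,"wx": 0,"wy": 0,"wz": 0,"fingers": 80},{"tx": 0,"ty": 0,"tz": -2,"wx": 0,"wy": 0,"wz": 0,"fingers": 80},{"tx": 0,"ty": 0,"tz": -5,"wx": 0,"wy": 0,"wz": 0,"fingers": 80},{"tx": 0,"ty": 0,"tz": -8,"wx": 0,"wy": 0,"wz": 0,"fingers": 80},{"tx": 0,"ty": 0,"tz": -11,"wx": 0,"wy": 0,"wz": 0,"fingers": 80},{"tx": 0,"ty": 0,"tz": -12,"wx": 0,"wy": 0,"wz": 0,"fingers": 80},{"tx": 0,"ty": 0,"tz": -12,"wx": 0,"wy": 0,"wz": 0,"fingers": 80},{"tx": 0,"ty": 0,"tz": -12,"wx": 0,"wy": 0,"wz": 0,"fingers": 80}]'

```text
time_s: 9.87
ee_pos: [0.5739, 0.1119, 0.2473]
orientation: [-2.492, -1.912, 0.001]
contact_force: [-1.0, 0.4, 0.0]
finger_gap: 0.0734
```

```bash
python3 - <<'E'
from h import *
o=sensors.observe(); print(o["time_s"],o["ee_pos"],o["finger_gap"],o["contact_force"])
for n in ["scene","wrist"]:
    s=imaging.snapshot(n); P=pts(s,[.5735,.1107],.05,.09,.17)
    if n=="scene": save(s["image"],"end")
    if len(P)>30:
        p,e=fitbox(P,[.5735,.1107,.12],-.26,[.009,.014,.035]); print(n,len(P),P[:,2].max(),p[:3].round(4),np.degrees(p[3:]).round(1),e*1e3)
    if n=="scene":
      for t in ["green_center","black_center"]:
        for k in spotter.trace(s,t): print(t,round(k["p"],2),k["rect"],np.median(cloud(s,k["mask"])[0],0).round(3))
E
```

```text
9.8667 [0.57386727 0.11185802 0.24734285] 0.07343486214606862 [-1.00290175  0.38985844  0.02121093]
scene 347 0.15961049034137342 [0.5741 0.1107 0.1209] [-14.4   0.8  -0.2] 1.1688128080966038
green_center 0.96 [203.9, 110.2, 21.1, 39.8] [ 0.483 -0.384  0.097]
black_center 0.82 [489.0, 276.6, 32.1, 44.1] [0.456 0.387 0.104]
wrist 989 0.15644380122663026 [0.5734 0.1105 0.1194] [-15.    0.1  -0.1] 0.6444262595401645
```

View pics/end.png

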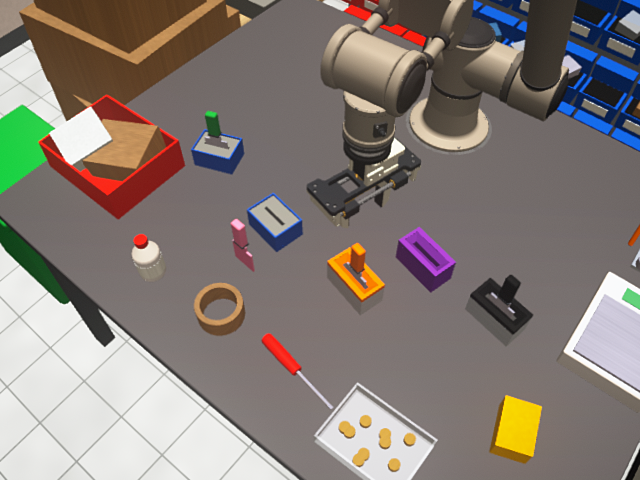

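The orange scraper stands upright in the orange dock at (357,265), its bin at (275,220) is empty, and everything else is unmoved. Handing in.

```bash
python3 -c "
from station import ctrl
print(ctrl.sign_off())"
```

```text
the job is handed in; nothing more can be done
None
```

The orange-handled scraper is now in the slot of the orange-collared block, blade down and fully home. I lifted it out of its bin, lowered it until it stopped on the slot floor at about 12 N, then let go and backed off. The arm's clock read about 10 s at hand-in.

- **Seating:** after release the handle centre measured z = 0.119 m from the wrist camera and 0.121 m from the scene camera; fully home should be 0.120 m. The lean is under 1°.
- **Other scrapers:** the green and black ones read within about 1 mm of their starting positions. The pink and purple look-alikes look unmoved in the last picture.
- **Clearance:** the gripper is open, well above the scraper and touching nothing.
- **Refusal and disagreement:** my first move call was refused as invalid input and moved nothing. The cameras disagreed by 1–3 mm on the block's position, so I lined the scraper up with the slot by comparing the two within each picture.

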